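# Clamp the punching block to the set force

### The job

Clamp the hardwood block ready for punching: slide it along its channel fully home against the back stop of the swing clamp, then push the clamp's arm round over the block as far as its stop. Then wind the crank clockwise (seen from above) until the sprung tab pops out of the nose of the arm far enough to show its dark line (about 1 cm), stop there (with the tab 2 cm out the block gets crushed), and let go, leaving the other things on the bench where they are.

Things in the scene. Friction and masses are not known exactly. Their poses are not given: they have to be found in the camera images.
- clamp: Swing clamp, bolted down: dark base plate 250x110x8 mm, round post 36 mm across. Origin on the bench under the post axis; z up, -x from the post along the channel to its open front. Plate x -205 to +45 mm. Channel: rails 12 mm tall on the plate, inside faces y +-25.5 mm, x -155 to -70 mm; back stop bar: front face x -75 mm, 20 mm tall.
- block_home (a point): The point where the block's centre lies when the block is fully home: 120 mm in front of the post axis, 27 mm above the bench. Axes as the clamp's. Directly under the screw when the arm is closed.
- block_center (a point): Centre of the hardwood block, 45 x 90 x 38 mm, brown, loose, about 0.12 kg. It lies flat on the base plate (underside 8 mm, top 46 mm above the bench), its 90 mm length (its y axis) along the channel, pulled some way out towards the open front. It slides easily.
- swing_arm (a joint): Angle of the clamp's arm about the post, rad: 0 = closed, over the block, at its stop; grows as it swings aside to the clamp's -y side (counterclockwise from above), to 1.6. Stiff: about 7 to 9 N at the head moves it; it stays where left. The arm is a bar 26 mm wide, 76 to 98 mm above the bench.
- clamp_head (a point): Middle of the arm's round head (40 mm across, 74 to 100 mm above the bench) on the screw axis, 120 mm from the post axis. Its x axis points along the arm to the post, y to the side towards which the arm closes. The nose (30 mm wide, 76 to 98 mm above the bench) reaches 45 mm beyond the screw axis: push the arm shut on the nose's -y side, clear of the crank.
- crank (a joint): Angle of the crank to the arm, rad: grows as it is wound clockwise from above (tightening). At 0 it points along the arm's +y, the side towards which the arm closes. Each turn lowers screw and crank 8 mm. At 0 the pad on the screw's foot (30 mm across) is 6 mm above the block. Turns with 1.5 to 3 N at the knob; stays where left.
- crank_axis (a point): Point on the screw axis, level with the middle of the knob. The crank's hub (26 mm across) ends 14 mm below this point; the flat crank's top lies 21 mm below it; the crank is 14 mm wide and reaches 65 mm from the axis.
- knob (a point): Middle of the crank's upright black knob, 19 mm thick, about 40 mm tall (from 20 mm below this point to 21 mm above it), 55 mm from the screw axis; about 145 mm above the bench. It does not spin on its own; push it round from behind.
- tab (a joint): How far the sprung brass indicator tab (18 mm wide, 10 mm high, a dark line across it 7 to 9 mm from its end) has come out of the nose of the arm, m: 0 = in; it stays in until the pad presses with the set force, then comes out fast, 40 mm per turn of the crank, and stays while the clamp is tight. Wanted: 0.008 to 0.020.
- tab_end (a point): Middle of the outer face of the tab, 87 mm above the bench, flush with the nose (1 mm proud) at tab = 0.
- head_nut (a joint): Lift of the nut in the arm's head, m: 0 until the pad presses on the block with the set force (about 17 N), then 8 mm per turn of the crank, nearly at that force; it throws the tab out five times as far. It ends hard at 0.007.
- whetstone: Whetstone, 42 x 110 x 18 mm, loose on the bench; origin under its centre. To be left alone.
- burr: Brass ring-shaped washer former, 33 mm across, 14 mm high, loose; origin under its centre. To be left alone.
- slicker: Edge tool with a wooden handle, 25 x 160 x 27 mm, loose; origin under its centre. To be left alone.
There are look-alikes about, which are no part of the job. There is more than one size of the part that bears block_center; the job needs the smallest.

How it is judged:
On the way, in this order (a step that is already met when the one before it is completed fails the run):
1. the block is home against the back stop (horizontal distance between block_center and block_home below 0.0045 m and angle between the y axis of block_center and the x axis of clamp, either way round below 0.08 rad), for 0.2 s.
2. the arm is over the block, at its stop (value of joint swing_arm below 0.04 rad), for 0.2 s.
3. the tab is out with its dark line showing, the block clamped (value of joint tab above 0.0075 m and value of joint head_nut above 0.0012 m), for 0.2 s.
At the end, for the whole second after the job is handed in: Block centre within 4.5 mm (from above) of its home point and straight to 0.08 rad, arm within 0.04 rad of its stop, tab out by more than 7.5 mm (never more than 22 mm), the screw still pressing on the block (nut lifted over 1.2 mm), crank at rest (all of step 1 and all of step 3 and value of joint swing_arm below 0.04 rad and not (velocity of joint crank above 0.1 rad/s) and not (velocity of joint crank below -0.1 rad/s)); the robot touches nothing.
It fails at once if the clamp is overtightened (tab out by more than 22 mm) (value of joint tab above 0.022 m).
It fails at once if the whetstone, the washer former or the edge tool is moved more than 20 mm (distance of any of whetstone, burr, slicker from where it was at the start of the episode above 0.02 m).
It also fails if it takes over 72 s, if anything falls off the work surface, if the arm or the gripper's body presses on something with over 40 N, if the wrist force passes 120 N, or if a joint passes its speed limit or range.

### The arm

A 7-joint arm with a two-finger parallel gripper is mounted at the origin on a cart in front of the work surface, level with it; the furniture and walls round the work are solid. World frame = base frame: x ahead of the robot, y to its left, z up, the work surface at z = 0. Lengths are in m, angles in rad, forces in N, time in s.
With the tool pointing down it reaches from about 0.4 to 0.875 m from the base axis. Payload 4.4 kg.
Tool frame: the origin (TCP) lies between the finger pads; the fingertips stand 11 mm ahead of it and the grasp point (between the pads) lies 8 mm behind it (robot.tip_extent is the distance from the TCP to the fingertips, in m); z points along the fingers, y is the line along which they close (so a half turn about z gives the same grasp; the last joint's range is limited). The gripper opens to 85 mm and grips with 20 to 120 N. Pads are 22 mm wide; open, the fingers measure 114 mm over their backs; the gripper's body (76 mm by 85 mm) begins 54 mm behind the grasp point. The pads swing forward as they close: fully open they stand 13 mm farther back than shut.
Start: joints at [1.125, 0.628, 0.038, 1.517, -0.027, 0.996, -0.02], TCP at [0.241, -0.604, 0.242] pointing down, gripper open.
Joint ranges: [-3.06, 3.06], [-0.37, 2.12], [-1.25, 1.32], [0.18, 2.47], [-1.1, 4.24], [0.23, 1.98], [-2.94, 2.94]. Speed limits (rad/s): [2.57, 2.57, 3.14, 3.14, 3.14, 3.14, 3.14].

### API

Orientations are given as [roll, pitch, yaw] about the fixed x, y, z axes, in that order (R = Rz(yaw) Ry(pitch) Rx(roll)).
In Python, from plant import sensors, imaging, job_done, robot gives the robot as it stands.
- The arm moves only by the tool servo_tool, never from a script. Its argument "targets" is a list of rows, each a list of 6 numbers: the shift along the world's x, y, z in cm, then the turn, a rotation vector about the world's x, y, z in degrees. A call has 1 to 5 rows; each row is the pose to reach, as a shift and turn from the pose commanded when the call began; what a row does not reach only later rows make up. A row lasts 1/12 s, in which the tool goes at most 41.7 mm and 7.16 degrees, less where a joint would pass 70% of its speed; a pose out of reach is approached as far as the arm can. A call with a gripper value outside its range is refused whole. "jaw" is the closure in counts, from 0 (fully open) to 255 (shut), set as the call begins (left out, the last holds). The fingers move at their own pace and stop on an object; "squeeze" is the grip in N (left out, the last holds). Time passes only in rows, so rows that repeat a pose let the fingers close. It gives the time, the measured TCP pose, the force, the opening and the grip force at its end, in the units of the state.
- sensors.get_state(): the state, without advancing time (a new reading comes with each control period).
- imaging.camera(name): name is "side" or "top"; returns a dict with "color" (480x640x3 uint8, red, green, blue), "K" (3x3 intrinsics, pixels), "k1" (the pictures are not rectified: a ray, as slopes to the right and down, at radius r is drawn at 1 + k1 r^2 times it, then the intrinsics apply), "T" (4x4, takes a point from camera to world coordinates). Camera axes: x right, y up, looking along -z (the intrinsics and any distortion apply to the point x, -y, -z); pixel columns grow to the right and rows downward; lengths in m; the calibration is good to about 2 mm. A picture is of the moment at which its call begins. There is no depth.
- job_done(): hands the job in; it is judged then, once.
The state is a dict: "clock": time; "joint_pos": joint angles; "qd": joint speeds; "joint_efforts": joint torques, N m; "tool_pos": TCP position; "ee_rot": TCP orientation; "ft_force": force on the tool from outside, world axes, zero at the start; "wrist_torque": the same for the moment, N m; "finger_gap": finger opening in m; "finger_force": force on a finger pad.
Only numpy, scipy, OpenCV 4.12 (cv2) and the standard library are available. Lean on these libraries where they do the work, as an engineer would, in place of code of your own. Each camera call takes 0.05 s, during which the arm holds its last target. There are 200 camera calls.

## Working session

There is one attempt and no reset: what is moved stays moved. The work goes in short steps, Python scripts to look and compute and a tool call to move; the robot and the scene stay as the last step left them, time stands still between calls to the robot, and variables do not carry over. Pictures are saved under pics/ and viewed, at most 10 in all, crops included, and the job is handed in when it is done.

Besides the shell and the picture viewer there is one more tool, called after "Request:" as name(argument=value, ...) on one line, values as JSON. servo_tool: Moves the arm, as the interface text tells. Its arguments: {"type":"object","properties":{"targets":{"type":"array","items":{"type":"array","items":{"type":"number"}}},"jaw":{"type":"number"},"squeeze":{"type":"number"}},"required":["targets"]}

```bash
mkdir -p pics; ls; python3 - <<'E'
from plant import sensors, imaging, robot
import cv2
s=sensors.get_state(); print(s)
for n in("side","top"):
    c=imaging.camera(n); cv2.imwrite(f"pics/{n}0.png",cv2.resize(c["color"][:,:,::-1],(800,600),interpolation=cv2.INTER_CUBIC)); print(n,c["K"],c["k1"],c["T"])
E
```

```text
pics
{'clock': 0.0, 'joint_pos': array([ 1.12522591,  0.629361  ,  0.03844312,  1.51837168, -0.0269886 ,
        0.99623985, -0.0199945 ]), 'qd': array([-0.00103168,  0.00140215,  0.00134472, -0.00029894,  0.00262753,
       -0.00098043,  0.00046188]), 'joint_efforts': array([-4.83693111e-04, -5.63405764e+01,  1.22578505e+00, -1.93444723e+01,
        1.10277216e-02,  1.04501290e-02,  1.09567156e-05]), 'tool_pos': array([ 0.24076541, -0.60313182,  0.24137825]), 'ee_rot': array([-3.13973121e+00,  3.53218240e-05,  3.79781131e-01]), 'ft_force': array([ 0.70574206, -0.29337303,  0.61704158]), 'wrist_torque': array([ 2.35217329e-02, -2.72950206e-02, -4.39626535e-05]), 'finger_force': 0.0, 'finger_gap': 0.08551648072799219}
side [[596.42307417   0.         319.06775635]
 [  0.         596.42307417 239.47832415]
 [  0.           0.           1.        ]] -0.10377576453171979 [[ 0.99706359  0.0285037  -0.07107553  0.48781581]
 [-0.07650196  0.41211127 -0.90791616 -1.11367185]
 [ 0.00341206  0.91068757  0.41308173  0.62607441]
 [ 0.          0.          0.          1.        ]]
top [[582.28275231   0.         318.04427388]
 [  0.         582.28275231 238.53173287]
 [  0.           0.           1.        ]] -0.008889551475029433 [[ 0.01907302  0.98547787 -0.16872933  0.37417571]
 [-0.99957807  0.01509729 -0.02481447  0.02280796]
 [-0.02190675  0.16913142  0.98535002  1.16742152]
 [ 0.          0.          0.          1.        ]]
```

View pics/top0.png

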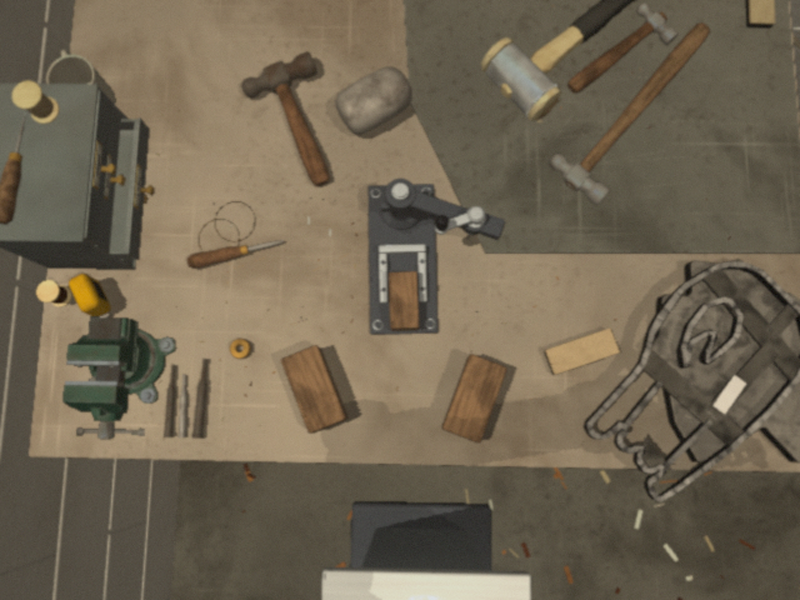

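View pics/side0.png

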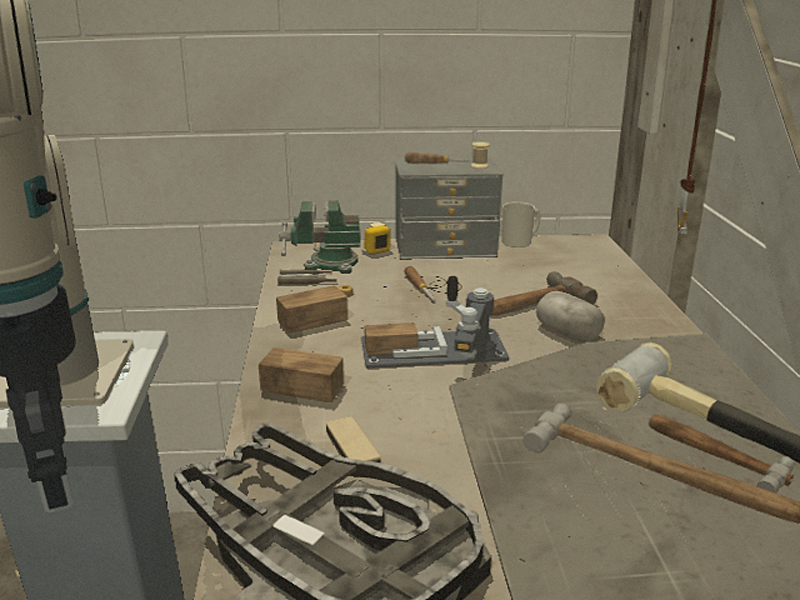

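The top view shows the clamp at about (400,260), its post at (400,190) and the block in the channel at (404,300). The arm is swung to the right, head at (475,215), black knob at (441,223). I'll enlarge this area.

```bash
cat > h.py <<'E'
import numpy as np, cv2
from plant import sensors, imaging
def proj(c,P):
    P=np.atleast_2d(P); T=c["T"]; q=(P-T[:3,3])@T[:3,:3]
    u=np.c_[q[:,0],-q[:,1]]/-q[:,2:]; u=u*(1+c["k1"]*(u**2).sum(1,keepdims=True))
    return u*[c["K"][0,0],c["K"][1,1]]+c["K"][:2,2]
def ray(c,uv,z):
    d=(np.array(uv,float)-c["K"][:2,2])/[c["K"][0,0],c["K"][1,1]]; u=d.copy()
    for _ in range(20): u=d/(1+c["k1"]*(u@u))
    v=c["T"][:3,:3]@np.array([u[0],-u[1],-1]); o=c["T"][:3,3]
    return (o+v*(z-o[2])/v[2])
def crop(c,x0,y0,w,h,s,fn):
    cv2.imwrite(fn,cv2.resize(c["color"][y0:y0+h,x0:x0+w,::-1],None,fx=s,fy=s,interpolation=cv2.INTER_CUBIC))
E
python3 - <<'E'
from h import *
c=imaging.camera("top"); crop(c,285,138,130,135,4.4,"pics/t1.png")
c=imaging.camera("side"); crop(c,280,215,135,85,5.8,"pics/s1.png")
E
```

```text
(no output)
```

View pics/t1.png

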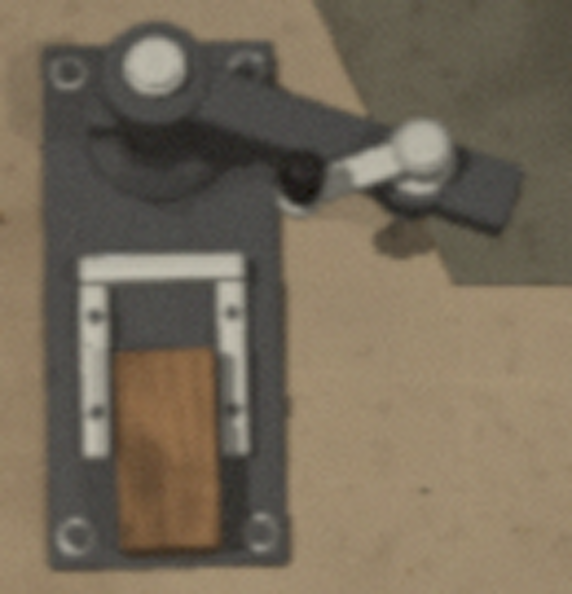

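View pics/s1.png

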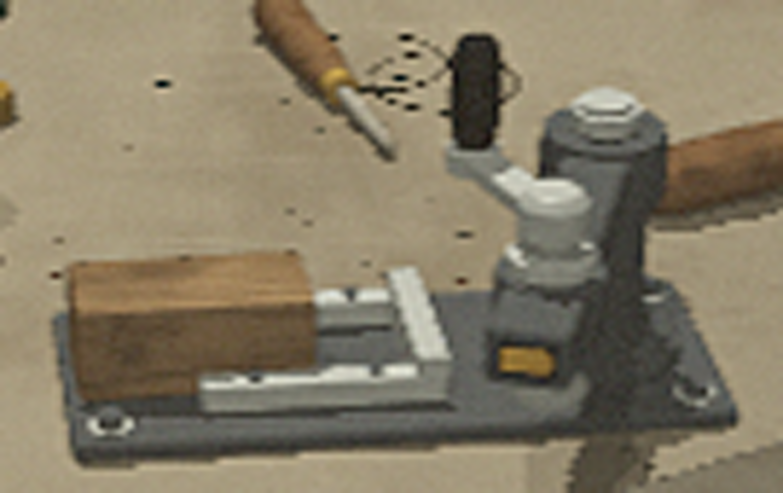

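The top crop shows plate corners (43,45), (271,42), (289,567), (52,570); block top corners (115,350), (214,347), (218,549), (120,550); nose end (523,175), (500,234); knob top about (302,172); hub top (423,143). In the side crop the knob top is at (478,40) and the tab at (525,358).

```bash
python3 - <<'E'
from h import *
from scipy.optimize import least_squares
t=imaging.camera("top"); s=imaging.camera("side")
pt=lambda u:(np.array(u)+.5)/4.4-.5+[285,138]
ps=lambda u:(np.array(u)+.5)/5.8-.5+[280,215]
L=np.array([[.045,.055,.008],[.045,-.055,.008],[-.205,-.055,.008],[-.205,.055,.008]])
U=np.array([pt(u) for u in [(43,45),(271,42),(289,567),(52,570)]])
Ls=np.array([[-.205,-.055,.008],[.045,-.055,.008]]);Us=np.array([ps(u) for u in[(80,452),(738,415)]])
def W(p,L): c,n=np.cos(p[2]),np.sin(p[2]); return L@np.array([[c,n,0],[-n,c,0],[0,0,1]])+[p[0],p[1],0]
for use in (0,1):
  f=lambda p: np.r_[(proj(t,W(p,L))-U).ravel(), use*(proj(s,W(p,Ls))-Us).ravel()]
  r=least_squares(f,[.55,0,0]); print("clamp",r.x,np.round(r.fun,1))
p=r.x
print("block home",W(p,np.array([[-.12,0,.027]])))
b=np.array([ray(t,pt(u),.046) for u in[(115,350),(214,347),(218,549),(120,550)]])
print("block",b,b.mean(0))
n=np.array([ray(t,pt(u),.098) for u in[(523,175),(500,234)]]); print("nose",n)
v=n.mean(0)[:2]-p[:2]; print("arm dir",np.hypot(*v), np.arctan2(v[1],v[0])-p[2]-np.pi)
k=ray(t,pt((302,172)),.166); h=ray(t,pt((423,143)),.131); print("knob",k,"hub",h,np.linalg.norm((k-h)[:2]))
print("post", ray(t,pt((155,62)),.12))
E
```

```text
clamp [0.71993563 0.0489092  0.04065853] [-0.4  0.2  0.7 -0.5  0.4 -0.2 -0.7  0.5 -0.  -0.   0.  -0. ]
clamp [0.71995501 0.0485079  0.04169543] [-0.2  0.3  0.9 -0.6  0.7 -0.2 -0.3  0.5 -1.2 -1.2  1.1 -1.3]
block home [[0.60005931 0.0435059  0.027     ]]
block [[0.60864383 0.06621655 0.046     ]
 [0.61065376 0.0219869  0.046     ]
 [0.51974446 0.01889077 0.046     ]
 [0.51859854 0.06209985 0.046     ]] [0.56441015 0.04229852 0.046     ]
nose [[ 0.67716023 -0.10971433  0.098     ]
 [ 0.65090452 -0.09973334  0.098     ]]
arm dir 0.16311746166206434 -5.104019233111733
knob [ 0.65798041 -0.01236726  0.166     ] hub [ 0.68109034 -0.06401763  0.131     ] 0.056584708791683605
post [0.7186286  0.04896789 0.12      ]
```

Request:
servo_tool(targets=[[3.5,2.2,0,0,0,-4],[7,4.4,0,0,0,-8],[10.5,6.6,0,0,0,-12],[14,8.8,0,0,0,-16],[17.5,11,0,0,0,-19.4]], jaw=255)

```text
clock: 0.72
tool_pos: [0.4174, -0.4924, 0.2423]
ee_rot: [-3.142, -0.0, 0.038]
ft_force: [0.2, -0.6, -0.7]
finger_gap: 0.0255
finger_force: 0.0
```

Request:
servo_tool(targets=[[2.4,3.2,0,0,0,0],[4.8,6.4,0,0,0,0],[7.2,9.6,0,0,0,0],[9.6,12.8,0,0,0,0],[12,16,0,0,0,0]])

```text
clock: 1.13
tool_pos: [0.537, -0.3319, 0.2424]
ee_rot: [3.142, -0.0, 0.041]
ft_force: [0.2, 0.0, -0.3]
finger_gap: 0.0002
finger_force: 0.0
```

Request:
servo_tool(targets=[[0,4,0,0,0,0],[0,8,0,0,0,0],[0,12,0,0,0,0],[-1,16,0,0,0,0],[-2,20,0,0,0,0]])

```text
clock: 1.55
tool_pos: [0.5159, -0.1316, 0.2422]
ee_rot: [-3.142, -0.001, 0.042]
ft_force: [0.0, 0.9, -0.7]
finger_gap: 0.0002
finger_force: 0.0
```

Request:
servo_tool(targets=[[-0.6,3.4,0,0,0,0],[-1.2,6.8,0,0,0,0],[-1.9,10.2,0,0,0,0],[-2.5,13.6,0,0,0,0],[-3.1,17.0,0,0,0,0]])

```text
clock: 1.97
tool_pos: [0.4845, 0.0379, 0.2425]
ee_rot: [-3.141, -0.001, 0.041]
ft_force: [0.3, 0.7, -0.5]
finger_gap: 0.0002
finger_force: 0.0
```

Request:
servo_tool(targets=[[0,0,-4,0,0,0],[0,0,-8,0,0,0],[0,0,-12,0,0,0],[0,0,-16,0,0,0],[0,0,-19,0,0,0]])

```text
clock: 2.38
tool_pos: [0.4842, 0.0365, 0.0499]
ee_rot: [3.142, 0.001, 0.042]
ft_force: [0.7, -0.9, -0.0]
finger_gap: 0.0005
finger_force: 0.0
```

Request:
servo_tool(targets=[[0,0,-1.2,0,0,0],[0,0,-2.2,0,0,0],[1,0.04,-2.2,0,0,0],[2,0.08,-2.2,0,0,0],[2.3,0.1,-2.2,0,0,0]])

```text
clock: 2.8
tool_pos: [0.5104, 0.0374, 0.0307]
ee_rot: [-3.142, -0.003, 0.041]
ft_force: [1.1, 0.8, -0.5]
finger_gap: -0.0001
finger_force: 0.3
```

Request:
servo_tool(targets=[[-0.4,0.2,0,0,0,0],[0.6,0.24,0,0,0,0],[1.4,0.27,0,0,0,0],[2.2,0.3,0,0,0,0],[2.9,0.33,0,0,0,0]])

```text
clock: 3.22
tool_pos: [0.5374, 0.0407, 0.0307]
ee_rot: [-3.142, -0.0, 0.041]
ft_force: [-0.7, 0.0, 1.4]
finger_gap: -0.0001
finger_force: 0.6
```

Request:
servo_tool(targets=[[0.15,0,0,0,0,0],[0.3,0,0,0,0,0],[0.45,0,0,0,0,0],[0.6,0,0,0,0,0],[0.6,0,0,0,0,0]])

```text
clock: 3.63
tool_pos: [0.5431, 0.0406, 0.0303]
ee_rot: [3.142, -0.0, 0.041]
ft_force: [0.2, -0.6, -0.1]
finger_gap: 0.0001
finger_force: 0.3
```

Request:
servo_tool(targets=[[0.1,0,0,0,0,0],[0.2,0,0,0,0,0],[0.3,0,0,0,0,0],[0.3,0,0,0,0,0]])

```text
clock: 3.97
tool_pos: [0.5448, 0.0406, 0.0302]
ee_rot: [-3.142, 0.003, 0.041]
ft_force: [-3.0, -0.2, 2.3]
finger_gap: 0.0002
finger_force: 2.0
```

Request:
servo_tool(targets=[[0.1,0,0,0,0,0],[0.2,0,0,0,0,0],[0.3,0,0,0,0,0],[0.3,0,0,0,0,0]])

```text
clock: 4.3
tool_pos: [0.5448, 0.0405, 0.0299]
ee_rot: [-3.141, 0.008, 0.041]
ft_force: [-9.5, -0.3, 7.4]
finger_gap: 0.0
finger_force: 4.7
```

```bash
python3 - <<'E'
import numpy as np
post=np.array([.720,.0485])
def P(th,r=.150,o=.0295):
    f=np.pi+.0417+th; c,s=np.cos(f),np.sin(f)
    return post+r*np.array([c,s])-o*np.array([s,-c])
print("start",P(1.18,o=.045),np.degrees(1.18+.0417))
prev=P(1.25); 
for i,th in enumerate(np.linspace(1.25,-.03,21)):
    if i%5==0: base=P(th); print("base",base,round(np.degrees(th+.04),1))
    print(i,round(th,3),np.round((P(th)-base)*100,2))
E
```

```text
start [ 0.71097838 -0.10784452] 69.99825383113267
base [ 0.70703543 -0.10382259] 73.9
0 1.25 [0. 0.]
1 1.186 [-0.97  0.11]
2 1.122 [-1.93  0.29]
3 1.058 [-2.88  0.53]
4 0.994 [-3.81  0.82]
base [ 0.65977798 -0.09201177] 55.6
5 0.93 [0. 0.]
6 0.866 [-0.89  0.41]
7 0.802 [-1.74  0.88]
8 0.738 [-2.57  1.41]
9 0.674 [-3.36  1.98]
base [ 0.61863482 -0.06593492] 37.2
10 0.61 [0. 0.]
11 0.546 [-0.71  0.67]
12 0.482 [-1.38  1.39]
13 0.418 [-2.    2.14]
14 0.354 [-2.57  2.94]
base [ 0.58778318 -0.02823958] 18.9
15 0.29 [0. 0.]
16 0.226 [-0.46  0.86]
17 0.162 [-0.87  1.75]
18 0.098 [-1.22  2.66]
19 0.034 [-1.51  3.6 ]
base [0.57035541 0.01724706] 0.6
20 -0.03 [0. 0.]
```

Request:
servo_tool(targets=[[-1,0,0,0,0,0],[-2,0,3,0,0,6],[-2,0,7,0,0,13],[-2,0,11,0,0,20],[-2,0,15,0,0,27]])

```text
clock: 4.72
tool_pos: [0.5297, 0.0405, 0.1821]
ee_rot: [3.14, -0.001, 0.518]
ft_force: [0.8, 0.3, -0.2]
finger_gap: 0.0001
finger_force: 0.0
```

```bash
python3 - <<'E'
from h import *
c=imaging.camera("top"); t=crop(c,285,138,130,135,4.4,"pics/t2.png")
E
```

```text
(no output)
```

View pics/t2.png

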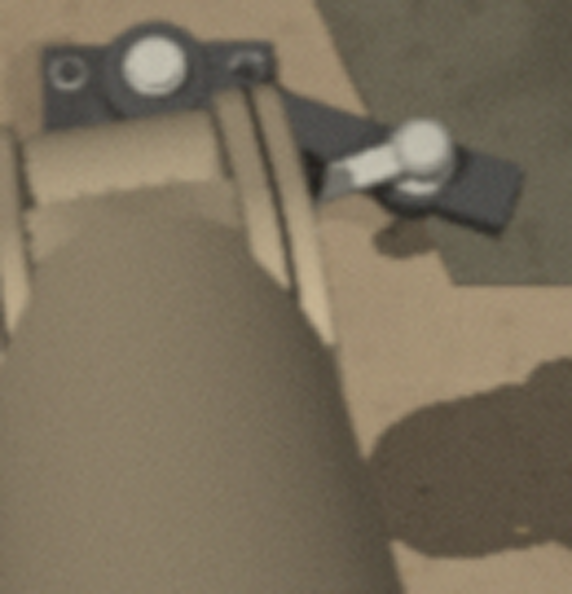

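The robot hides the block; the clamp arm and crank are where they were. Next I go to the far side of the nose.

Request:
servo_tool(targets=[[0,-1,3,0,0,6.5],[1,-3,6,0,0,13],[4,-5.5,6,0,0,20],[7,-8,6,0,0,27],[10,-10.5,6,0,0,33.5]])

```text
clock: 5.18
tool_pos: [0.6314, -0.0658, 0.2421]
ee_rot: [3.137, -0.002, 1.103]
ft_force: [1.3, -0.1, 0.1]
finger_gap: 0.0003
finger_force: 0.0
```

Request:
servo_tool(targets=[[3,-2,0,0,0,6.8],[6,-4,0,0,0,6.8],[8.1,-4.3,0,0,0,6.8],[8.1,-4.3,0,0,0,6.8]])

```text
clock: 5.52
tool_pos: [0.7141, -0.1104, 0.2393]
ee_rot: [3.137, -0.001, 1.212]
ft_force: [-0.7, -0.0, -0.6]
finger_gap: 0.0002
finger_force: 0.0
```

Request:
servo_tool(targets=[[0,0,-4,0,0,0],[0,0,-8,0,0,0],[0,0,-12,0,0,0],[0,0,-14.8,0,0,0],[0,0,-14.8,0,0,0]])

```text
clock: 5.93
tool_pos: [0.7049, -0.1065, 0.0851]
ee_rot: [-3.13, 0.003, 1.217]
ft_force: [-1.7, -0.7, -1.0]
finger_gap: -0.0004
finger_force: 0.0
```

Request:
servo_tool(targets=[[-0.6,0.4,0,0,0,0],[-1.2,0.6,0,0,0,0],[-1.7,0.7,0,0,0,-2],[-2.2,0.8,0,0,0,-4],[-2.6,0.9,0,0,0,-6]])

```text
clock: 6.35
tool_pos: [0.6883, -0.0991, 0.0966]
ee_rot: [3.13, -0.004, 1.109]
ft_force: [6.4, -2.5, -3.7]
finger_gap: -0.0006
finger_force: 3.2
```

Request:
servo_tool(targets=[[-0.95,0.2,0,0,0,-2],[-1.9,0.5,0,0,0,-5],[-2.8,0.85,0,0,0,-8],[-3.7,1.25,0,0,0,-12],[-4.5,1.7,0,0,0,-15]])

```text
clock: 6.77
tool_pos: [0.6446, -0.0819, 0.097]
ee_rot: [3.129, -0.009, 0.846]
ft_force: [7.9, -2.2, -2.7]
finger_gap: 0.0004
finger_force: 3.5
```

Request:
servo_tool(targets=[[-0.83,0.53,0,0,0,-4],[-1.6,1.1,0,0,0,-8],[-2.4,1.7,0,0,0,-11],[-3.1,2.4,0,0,0,-15],[-3.75,3.1,0,0,0,-18]])

```text
clock: 7.18
tool_pos: [0.6073, -0.0517, 0.097]
ee_rot: [3.132, -0.012, 0.531]
ft_force: [7.9, -2.4, -1.3]
finger_gap: 0.0003
finger_force: 3.5
```

Request:
servo_tool(targets=[[-0.6,0.75,0,0,0,-4],[-1.2,1.55,0,0,0,-8],[-1.7,2.4,0,0,0,-11],[-2.15,3.25,0,0,0,-15],[-2.55,4.1,0,0,0,-18]])

```text
clock: 7.6
tool_pos: [0.5816, -0.0113, 0.0969]
ee_rot: [3.136, -0.014, 0.216]
ft_force: [6.3, -4.7, 0.6]
finger_gap: -0.0001
finger_force: 3.5
```

Request:
servo_tool(targets=[[-0.35,0.9,0,0,0,-4],[-0.6,1.6,0,0,0,-7],[-0.65,1.9,0,0,0,-9],[-0.7,2.1,0,0,0,-9.5],[-0.7,2.2,0,0,0,-9.5]])

```text
clock: 8.02
tool_pos: [0.5738, 0.0113, 0.0967]
ee_rot: [3.139, -0.013, 0.054]
ft_force: [3.2, -5.8, 2.5]
finger_gap: 0.0003
finger_force: 2.9
```

Request:
servo_tool(targets=[[0,0.15,0,0,0,0],[0,0.3,0,0,0,0],[0,0.3,0,0,0,0]])

```text
clock: 8.27
tool_pos: [0.5733, 0.014, 0.0967]
ee_rot: [3.14, -0.012, 0.054]
ft_force: [2.9, -4.7, 2.9]
finger_gap: -0.0
finger_force: 2.6
```

Request:
servo_tool(targets=[[0,0.15,0,0,0,0],[0,0.3,0,0,0,0],[0,0.4,0,0,0,0],[0,0.4,0,0,0,0]])

```text
clock: 8.6
tool_pos: [0.5733, 0.0144, 0.0967]
ee_rot: [3.136, -0.011, 0.051]
ft_force: [2.1, -11.5, 3.5]
finger_gap: -0.0
finger_force: 5.8
```

Request:
servo_tool(targets=[[0,0.15,0,0,0,0],[0,0.3,0,0,0,0],[0,0.3,0,0,0,0]])

```text
clock: 8.85
tool_pos: [0.5732, 0.0146, 0.0967]
ee_rot: [3.133, -0.011, 0.05]
ft_force: [2.7, -17.1, 3.4]
finger_gap: -0.0
finger_force: 8.3
```

Request:
servo_tool(targets=[[0,-2,0,0,0,0],[0,-4,0,0,0,0],[0,-5,4,0,0,0],[0,-5,8,0,0,0],[0,-5,12,0,0,0]])

```text
clock: 9.27
tool_pos: [0.5694, -0.028, 0.2164]
ee_rot: [-3.141, -0.004, 0.053]
ft_force: [1.9, 0.3, -0.1]
finger_gap: 0.0002
finger_force: 0.0
```

Request:
servo_tool(targets=[[-3,-2,2.5,0,0,0],[-6,-5,2.5,0,0,0],[-9,-8,2.5,0,0,0],[-10,-12,2.5,0,0,0],[-10,-14,2.5,0,0,0]])

```text
clock: 9.68
tool_pos: [0.4664, -0.1709, 0.241]
ee_rot: [3.139, -0.005, 0.052]
ft_force: [0.7, -0.8, -0.1]
finger_gap: -0.0004
finger_force: 0.0
```

```bash
python3 - <<'E'
from h import *
c=imaging.camera("top"); a=cv2.resize(c["color"][135:275,275:415,::-1],(560,560),interpolation=cv2.INTER_CUBIC)
cv2.imwrite("pics/t3.png",a)
E
```

```text
(no output)
```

View pics/t3.png

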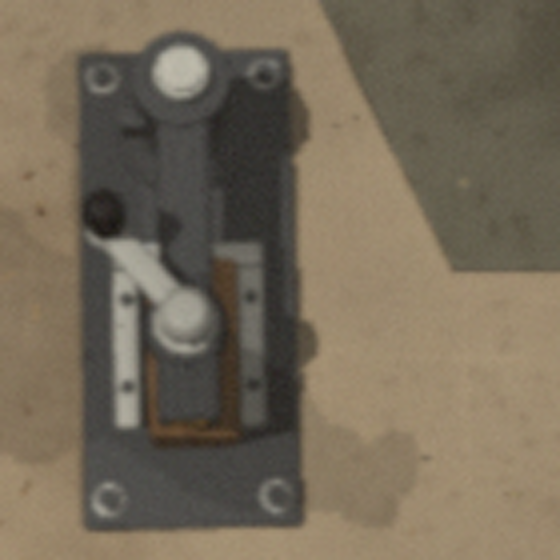

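The arm is closed over the block and the block sits against the stop; hub at (186,313), knob at (105,212). I'll compute the winding waypoints.

```bash
python3 - <<'E'
from h import *
c=imaging.camera("top")
pt=lambda u:(np.array(u)+.5)/4-.5+[275,135]
k=ray(c,pt((105,210)),.165); h=ray(c,pt((186,310)),.130); b=[ray(c,pt(u),.046) for u in[(150,440),(238,434)]]
d=k-h; print(k,h,np.hypot(d[0],d[1]),"a",np.arctan2(d[0],d[1])+.0417,"block front",b)
ax=np.array([.600,.0435])
bs=np.r_[.1,np.arange(.35,4,.27)]; base=None
for i,a in enumerate(bs):
    p=ax+.055*np.array([np.sin(a-.0417),np.cos(a-.0417)])
    if i%5==0: base=base if i==0 else last
    if i==0: base=p
    print(i,round(a,2),np.round(p,4),np.round((p-base)*100,2)); last=p
E
```

```text
[0.63794336 0.0803041  0.165     ] [0.60071916 0.04425091 0.13      ] 0.05182156028860343 a 0.8430771751444429 block front [array([0.55396607, 0.06237184, 0.046     ]), array([0.55759673, 0.01950276, 0.046     ])]
0 0.1 [0.6032 0.0984] [0. 0.]
1 0.35 [0.6167 0.0959] [ 1.35 -0.25]
2 0.62 [0.6301 0.0896] [ 2.69 -0.88]
3 0.89 [0.6413 0.0799] [ 3.81 -1.85]
4 1.16 [0.6495 0.0675] [ 4.63 -3.09]
5 1.43 [0.6541 0.0535] [ 0.46 -1.41]
6 1.7 [0.6548 0.0387] [ 0.53 -2.89]
7 1.97 [0.6515 0.0243] [ 0.21 -4.33]
8 2.24 [0.6445 0.0112] [-0.49 -5.63]
9 2.51 [6.343e-01 5.000e-04] [-1.52 -6.7 ]
10 2.78 [ 0.6216 -0.0071] [-1.27 -0.76]
11 3.05 [ 0.6073 -0.011 ] [-2.7  -1.15]
12 3.32 [ 0.5925 -0.011 ] [-4.18 -1.15]
13 3.59 [ 0.5782 -0.007 ] [-5.61 -0.75]
14 3.86 [0.5656 0.0006] [-6.87  0.01]
```

Request:
servo_tool(targets=[[0,4,0,0,0,0],[0,8,0,0,0,0],[1,12,0,0,0,0],[3,15.5,0,0,0,0],[5,19,0,0,0,0]])

```text
clock: 10.2
tool_pos: [0.5196, 0.0266, 0.24]
ee_rot: [-3.139, -0.005, 0.057]
ft_force: [1.5, -0.4, 0.1]
finger_gap: -0.0001
finger_force: 0.0
```

Request:
servo_tool(targets=[[3,2.8,0,0,0,0],[6,5.6,0,0,0,0],[8.4,8.6,0,0,0,0],[8.4,8.6,0,0,0,0]])

```text
clock: 10.53
tool_pos: [0.6072, 0.1201, 0.2395]
ee_rot: [-3.134, -0.009, 0.066]
ft_force: [0.4, 1.8, -0.6]
finger_gap: 0.0002
finger_force: 0.0
```

Request:
servo_tool(targets=[[0,0,-3,0,0,0],[0,0,-6,0,0,0],[0,0,-8,0,0,0],[0,0,-9.2,0,0,0],[0,0,-9.2,0,0,0]])

```text
clock: 10.95
tool_pos: [0.6015, 0.1099, 0.1444]
ee_rot: [-3.141, 0.002, 0.056]
ft_force: [0.3, -0.2, 0.9]
finger_gap: 0.0001
finger_force: 0.0
```

Request:
servo_tool(targets=[[0,0,0,0,0,0],[0,0,0,0,0,0],[0,0,0,0,0,0]])

```text
clock: 11.2
tool_pos: [0.6043, 0.109, 0.1473]
ee_rot: [-3.141, -0.004, 0.055]
ft_force: [0.1, -0.0, 0.9]
finger_gap: -0.0002
finger_force: 0.0
```

Request:
servo_tool(targets=[[0.6,-0.9,0,0,0,0],[1.3,-1.3,0,0,0,0],[2.6,-1.9,0,0,0,0],[3.7,-2.9,0,0,0,0],[4.5,-4.2,0,0,0,0]])

```text
clock: 11.62
tool_pos: [0.6451, 0.0647, 0.1445]
ee_rot: [3.141, 0.009, 0.054]
ft_force: [-3.6, 1.0, 0.1]
finger_gap: -0.0005
finger_force: 0.7
```

Request:
servo_tool(targets=[[0.45,-1.4,0,0,0,0],[0.5,-2.9,0,0,0,0],[0.2,-4.3,0,0,0,0],[-0.5,-5.6,0,0,0,0],[-1.5,-6.7,0,0,0,0]])

```text
clock: 12.03
tool_pos: [0.6335, -0.0023, 0.1457]
ee_rot: [3.141, -0.003, 0.054]
ft_force: [2.7, 1.5, 0.6]
finger_gap: -0.0001
finger_force: 0.7
```

Request:
servo_tool(targets=[[-1.25,-0.7,-0.1,0,0,0],[-2.7,-1.1,-0.2,0,0,0],[-4.2,-1.1,-0.3,0,0,0],[-5.6,-0.7,-0.3,0,0,0],[-6.2,-0.4,-0.3,0,0,0]])

```text
clock: 12.45
tool_pos: [0.5699, -0.0057, 0.1431]
ee_rot: [3.141, -0.002, 0.054]
ft_force: [1.9, 0.5, 1.0]
finger_gap: -0.0
finger_force: 0.8
```

```bash
python3 - <<'E'
from h import *
s=sensors.get_state(); print(s["tool_pos"],s["ft_force"])
a=imaging.camera("side"); 
crop(a,280,185,140,115,5.6,"pics/s4.png")
E
```

```text
[ 0.56992829 -0.00572039  0.14309268] [1.87688325 0.46565914 0.99620818]
```

View pics/s4.png

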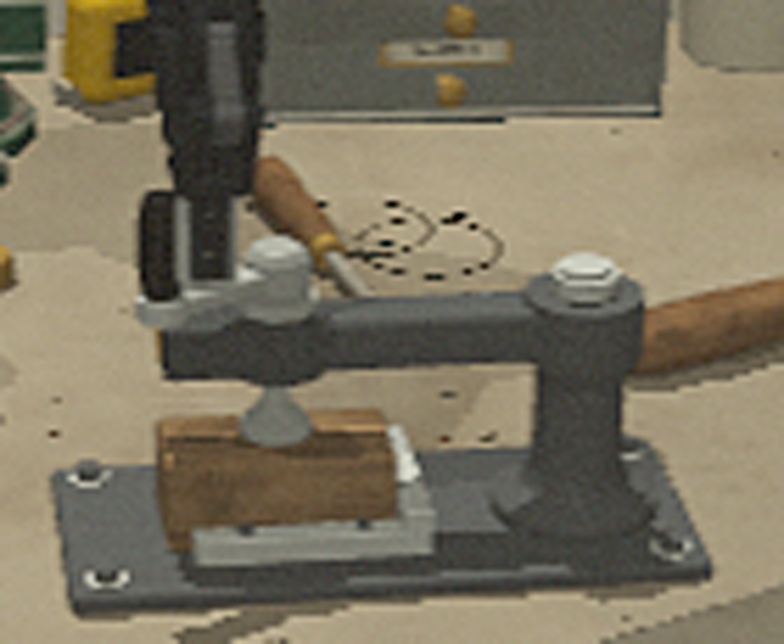

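The side view shows the knob at (160,245) on the nose side, the pusher behind it, the pad just above the block and the tab still flush at (160,350). I keep winding.

Request:
servo_tool(targets=[[-1,1.2,0,0,0,0],[-1.9,2.4,0,0,0,0],[-2.4,3.8,0,0,0,0],[-2.5,5.2,-0.1,0,0,0],[-2.2,6.7,-0.2,0,0,0]])

```text
clock: 12.92
tool_pos: [0.5482, 0.0621, 0.1406]
ee_rot: [3.14, 0.001, 0.055]
ft_force: [0.1, -2.5, 0.2]
finger_gap: 0.0001
finger_force: 0.8
```

Request:
servo_tool(targets=[[0.3,0.7,0,0,0,0],[0.65,1.35,0,0,0,0],[1.1,1.9,0,0,0,0],[1.65,2.45,0,0,0,0],[1.65,2.45,0,0,0,0]])

```text
clock: 13.33
tool_pos: [0.5667, 0.0884, 0.1402]
ee_rot: [-3.141, -0.001, 0.056]
ft_force: [0.6, 1.1, -0.1]
finger_gap: -0.0
finger_force: 0.0
```

```bash
python3 - <<'E'
from h import *
a=imaging.camera("side"); 
crop(a,280,185,140,115,5.6,"pics/s5.png")
E
```

```text
(no output)
```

View pics/s5.png

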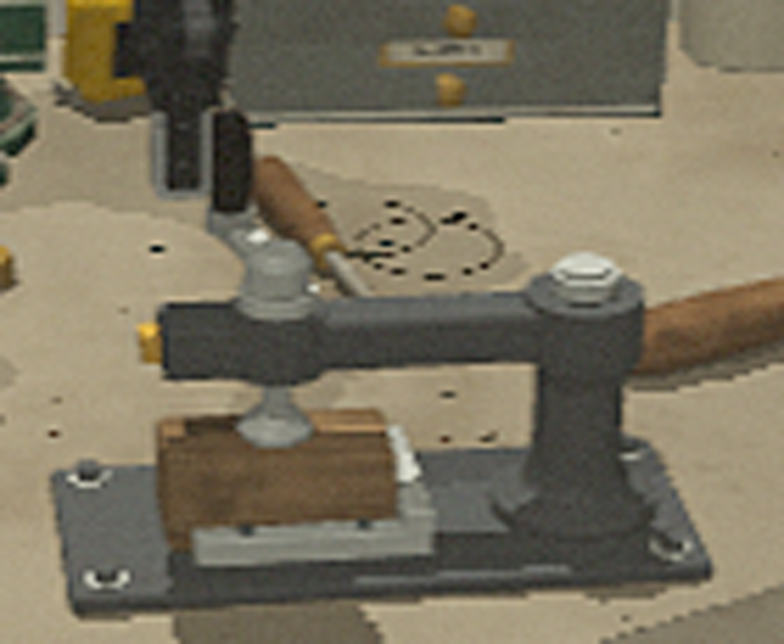

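The tab (138–160, 343) is out by about 8 mm, with the knob at (231,160). I wind it a little further, then retreat.

Request:
servo_tool(targets=[[0.6,0.25,0,0,0,0],[1.3,0.6,0,0,0,0],[2,0.8,0,0,0,0],[2.7,0.95,0,0,0,0],[2.7,0.95,0,0,0,0]])

```text
clock: 13.8
tool_pos: [0.5944, 0.0968, 0.1403]
ee_rot: [-3.142, -0.002, 0.055]
ft_force: [0.4, -0.1, -0.2]
finger_gap: 0.0002
finger_force: 0.0
```

Request:
servo_tool(targets=[[-1,0.3,0,0,0,0],[-3,1,0,0,0,0],[-5,2,2,0,0,0],[-7,2,5,0,0,0],[-9,2,9,0,0,0]])

```text
clock: 14.22
tool_pos: [0.5021, 0.1175, 0.2269]
ee_rot: [3.142, 0.003, 0.057]
ft_force: [0.8, 0.2, 1.2]
finger_gap: 0.0002
finger_force: 0.0
```

Request:
servo_tool(targets=[[-2,3,0,0,0,0],[-3,6,0,0,0,0],[-4,9,0,0,0,0],[-4,9,0,0,0,0]])

```text
clock: 14.55
tool_pos: [0.462, 0.2147, 0.2283]
ee_rot: [-3.136, -0.001, 0.065]
ft_force: [-0.4, 0.5, -0.4]
finger_gap: -0.0001
finger_force: 0.0
```

```bash
python3 - <<'E'
from h import *
a=imaging.camera("side"); b=imaging.camera("top")
A=cv2.resize(a["color"][205:300,290:360],None,fx=5.6,fy=5.6,interpolation=3)
B=cv2.resize(b["color"][155:250,285:355],None,fx=5.6,fy=5.6,interpolation=3)
cv2.imwrite("pics/e.png",np.hstack([A,B])[:,:,::-1])
E
```

```text
(no output)
```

View pics/e.png

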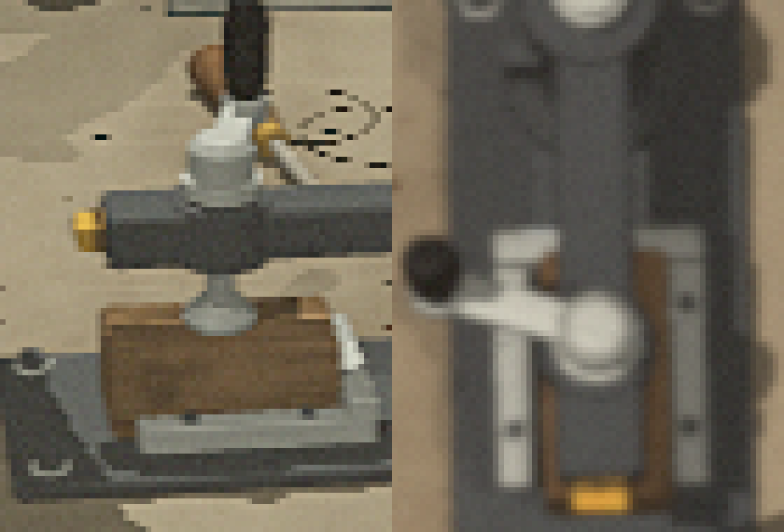

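The tab is about 11 mm out (left panel, 75–106, 230). The crank stands about 0.4 rad past +y, the block is home, the arm is closed, and the robot is clear.

```bash
python3 -c "
from plant import job_done
print(job_done())"
```

```text
the job is handed in; nothing more can be done
None
```

I've handed the job in: the block is home against the back stop, the arm is at its stop, the tab is about 11 mm out, and the robot is clear; no verdict came back.

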